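# Sieve the chestnuts by size

### The job

The sieve on the wooden board holds large and small chestnuts mixed. Carry it over the metal tray and shake or rock it until all four small ones have dropped through into the tray, then tip the three large ones that stay behind over its open lip into the white dish, and put the empty sieve back upright on the board and let go. Spill no chestnut beside the tray or dish, and leave the cup and the jar where they are.

Things in the scene. Friction and masses are not known exactly. Their poses are not given: they have to be found in the camera images.
- sieve: Loose steel sieve 185 x 146 mm, 0.35 kg (varies), standing on its side walls (x = -80 to 100 mm). Origin: at its underside below the handle, z up. Walls reach z = 50 mm: sides (inner faces y = +-68 mm) and back (inner face x = 95 mm); -x end open. Floor (top z = 16 mm): apron plate x = -60 to -25 mm, its rear edge sloping down 4 mm to x = -10; from there to the back rods along x with 28 mm slots.
- sieve_grip (a point): Centre of the sieve's wooden handle bar, at (0, 0, 110) mm in the sieve's frame, axes as the sieve's. The bar bridges the sieve: 136 mm long along y, 14 mm thick in x, 28 mm high (z = 96 to 124 mm, the sieve's top), on an upright at each side (y = +-70 mm); free space before, behind and below it.
- sieve_lip (a point): Middle of the sieve's pouring lip at its open -x end, at (-85, 0, 21) mm in the sieve's frame; the floor rises 4.5 mm from the apron (x = -60 mm) to it. 136 mm wide along y.
- board: Fixed wooden board 190 (x) x 200 (y) x 15 mm on which the sieve stands at first. Origin: centre of its underside, on the table; top at z = 15 mm.
- tray: Fixed aluminium catch tray, the larger and lower of the two open containers: 200 (x) x 230 (y) x 35 mm, walls and floor 3 mm, empty. Origin: centre of its underside, on the table.
- dish: Fixed white rectangular ceramic dish, the smaller and deeper container: 150 (x) x 200 (y) x 45 mm, walls and floor about 6 mm, empty. Origin: centre of its underside, on the table.
- large0: Large brown chestnut, 40 mm across, 37 mm high, 30 g, flat base and domed top, smooth (slides on the steel at about 15 degrees; lodged between rods and wall it may need more tilt or a jolt); starts on the rods, too large for the slots. Origin: centre of its base, z along its axis to the tip.
- large1: Large brown chestnut, 40 mm across, 37 mm high, 30 g, flat base and domed top, smooth (slides on the steel at about 15 degrees; lodged between rods and wall it may need more tilt or a jolt); starts on the rods, too large for the slots. Origin: centre of its base, z along its axis to the tip.
- large2: Large brown chestnut, 40 mm across, 37 mm high, 30 g, flat base and domed top, smooth (slides on the steel at about 15 degrees; lodged between rods and wall it may need more tilt or a jolt); starts on the rods, too large for the slots. Origin: centre of its base, z along its axis to the tip.
- small0: Small brown chestnut of the same shape, 21 mm across, 19 mm high, 10 g, smooth; starts on the apron near the pouring lip, falls through the slots in any attitude. Origin: centre of its base, z along its axis to the tip.
- small1: Small brown chestnut of the same shape, 21 mm across, 19 mm high, 10 g, smooth; starts on the apron near the pouring lip, falls through the slots in any attitude. Origin: centre of its base, z along its axis to the tip.
- small2: Small brown chestnut of the same shape, 21 mm across, 19 mm high, 10 g, smooth; starts on the apron near the pouring lip, falls through the slots in any attitude. Origin: centre of its base, z along its axis to the tip.
- small3: Small brown chestnut of the same shape, 21 mm across, 19 mm high, 10 g, smooth; starts on the apron near the pouring lip, falls through the slots in any attitude. Origin: centre of its base, z along its axis to the tip.
- cup: Bystander: loose steel cup, 70 mm across, 70 mm high, beyond the work. Origin: centre of its underside.
- jar: Bystander: loose glass jar with a lid, 66 mm across, 90 mm high, beyond the work. Origin: centre of its underside.
Things that resemble listed ones, but are neither listed nor needed, are in the scene too. Leave any green or purple look-alike of the large2 alone.

How it is judged:
By the outcome, as a careful person would: the job done as asked, in the order asked, and still so for the second after the job is handed in, with the robot touching nothing.
It also fails if it takes over 72 s, if anything falls off the work surface, if the arm or the gripper's body presses on something with over 40 N, if the wrist force passes 120 N, or if a joint passes its speed limit or range.

### The arm

A 6-joint arm with a two-finger parallel gripper is mounted at the origin on the work surface. World frame = base frame: x ahead of the robot, y to its left, z up, the work surface at z = 0. Lengths are in mm, angles in degrees, forces in N, time in s.
With the tool pointing down it reaches from about 350 to 850 mm from the base axis. Payload 8.1 kg.
Tool frame: the origin (TCP) lies between the finger pads; the fingertips stand 8 mm ahead of it and the grasp point (between the pads) lies 11 mm behind it (r.tip_extent is the distance from the TCP to the fingertips, in mm); z points along the fingers, y is the direction in which the jaws open and shut (so a half turn about z gives the same grasp; the last joint's range is limited). The gripper opens to 85 mm and grips with 20 to 120 N. Pads are 22 mm wide; open, the fingers measure 114 mm over their backs; the gripper's body (76 mm by 85 mm) begins 54 mm behind the grasp point. The pads swing forward as they close: fully open they stand 13 mm farther back than shut.
Start: joints at [-75.539, 7.471, 85.268, -0, 87.261, -4.893], TCP at [198.867, -566.089, 239.292] pointing down, gripper open.
Joint ranges: [-169.43, 169.43], [-51.17, 129.36], [1.28, 143.12], [-76.62, 256.62], [0, 156.53], [-152.29, 152.29]. Speed limits (degrees/s): [136.94, 136.94, 159.86, 180, 180, 180].

### API

Orientations are given as [roll, pitch, yaw] about the fixed x, y, z axes, in that order (R = Rz(yaw) Ry(pitch) Rx(roll)).
In Python, from bench import sensors, viewer, hand_in, r gives the robot as it stands. The module is installed in compiled form; this text tells all that it offers.
- The arm moves only by the tool move_arm, never from a script. Its argument "rows" is a list that holds one entry, the list of rows, each a list of 6 numbers: the shift along the tool's x, y, z in m, then the turn, a rotation vector about the tool's x, y, z in degrees. In form: [[[tx, ty, tz, rx, ry, rz], ...]]. A call has 1 to 20 rows; each row is the pose to reach, as a shift and turn from the pose commanded when the call began, along the tool's axes at that moment; what a row does not reach only later rows make up. A row lasts 1/10 s, in which the tool goes at most 50 mm and 8.59 degrees, less where a joint would pass 70% of its speed; a pose out of reach is approached as far as the arm can. A call with a gripper value outside its range is refused whole. "grip" is the opening, from 0 (shut) to 1 (fully open), set as the call begins (left out, the last holds). The fingers move at their own pace and stop on an object; "newtons" is the grip in N (left out, the last holds). Time passes only in rows, so rows that repeat a pose let the fingers close. It gives the time, the measured TCP pose, the force and the opening at its end, in the units of the state.
- sensors.sense(): the state, without advancing time (a new reading comes with each control period).
- viewer.snapshot(name): name is "scene" or "top" or "wrist"; returns a dict with "color" (384x512x3 uint8, red, green, blue), "camera_matrix" (3x3 intrinsics, pixels), "k1" (the pictures are not rectified: a ray, as slopes to the right and down, at radius r is drawn at 1 + k1 r^2 times it, then the intrinsics apply), "R" (3x3) and "t" (3): a world point X has camera coordinates R X + t. Camera axes: x right, y down, z forward; pixel columns grow to the right and rows downward; lengths in mm; the calibration is good to about 2 mm. A picture is of the moment at which its call begins. There is no depth.
- hand_in(): hands the job in, once; it reports no verdict.
The state is a dict: "time": time; "joint_pos": joint angles; "qd": joint speeds; "joint_efforts": joint torques, N m; "tool_pos": TCP position; "tcp_rot": TCP orientation; "ft_force": force on the tool from outside, world axes, zero at the start; "wrist_torque": the same for the moment, N m; "finger_gap": finger opening in mm.
Only numpy, scipy, OpenCV 4.12 (cv2) and the standard library are available. Lean on these libraries where they do the work, as an engineer would, in place of code of your own. Each camera call takes 0.05 s, during which the arm holds its last target.

## Working session

There is one attempt and no reset: what is moved stays moved. The work goes in short steps, Python scripts to look and compute and a tool call to move; the robot and the scene stay as the last step left them, time stands still between calls to the robot, and variables do not carry over. Pictures are saved under pics/ and viewed, and the job is handed in when it is done.

Besides the shell and the picture viewer there is one more tool, called after "Call:" by a JSON object that holds its "api" and its "payload". move_arm: Moves the arm, as the interface text tells. Its arguments: {"type":"object","properties":{"rows":{"type":"array","items":{"type":"array","items":{"type":"array","items":{"type":"number"}}}},"grip":{"type":"number"},"newtons":{"type":"number"}},"required":["rows"]}

```bash
mkdir -p pics; ls
cat > h.py <<'E'
import numpy as np, cv2
from bench import sensors, viewer, r
def snap(n,f):
    s=viewer.snapshot(n); cv2.imwrite('pics/'+f,cv2.cvtColor(s['color'],cv2.COLOR_RGB2BGR)); return s
def ray(s,u,v):
    K=np.array(s['camera_matrix']);x=(u-K[0,2])/K[0,0];y=(v-K[1,2])/K[1,1]
    k=s['k1'];a,b=x,y
    for _ in range(30):
        q=1+k*(a*a+b*b);a,b=x/q,y/q
    R=np.array(s['R']);t=np.array(s['t']).ravel()
    return -R.T@t, R.T@np.array([a,b,1.])
def onz(s,u,v,z):
    o,d=ray(s,u,v);return o+d*(z-o[2])/d[2]
def proj(s,X):
    K=np.array(s['camera_matrix']);c=np.array(s['R'])@np.array(X,float)+np.array(s['t']).ravel()
    a=c[:2]/c[2];a=a*(1+s['k1']*(a@a));return K[:2,:2]@a+K[:2,2]
E
python3 - <<'E'
from h import *
for n in('scene','top','wrist'):
    s=snap(n,n+'0.png');print(n,s['k1'],np.round(s['camera_matrix'],1).tolist(),np.round(s['R'],3).tolist(),np.round(s['t'],0).tolist())
print(sensors.sense())
E
```

```text
pics
scene -0.04914401361615019 [[456.6, 0.0, 257.5], [0.0, 456.6, 193.8], [0.0, 0.0, 1.0]] [[0.225, 0.974, 0.004], [0.612, -0.138, -0.779], [-0.758, 0.178, -0.627]] [-158.0, -225.0, 1667.0]
top -0.12135183501363257 [[457.0, 0.0, 255.5], [0.0, 457.0, 192.5], [0.0, 0.0, 1.0]] [[0.007, -1.0, 0.003], [-0.997, -0.007, -0.083], [0.083, -0.003, -0.997]] [43.0, 494.0, 1570.0]
wrist -0.0006643579042376371 [[287.5, 0.0, 259.5], [0.0, 287.5, 191.4], [0.0, 0.0, 1.0]] [[0.332, -0.943, -0.003], [-0.903, -0.318, 0.289], [-0.274, -0.094, -0.957]] [-598.0, -37.0, 380.0]
{'time': 0.15, 'joint_pos': array([-7.55395688e+01,  7.50662017e+00,  8.53155163e+01,  1.97836718e-03,
        8.72584532e+01, -4.89221823e+00]), 'qd': array([-0.07350944, -0.10422608, -0.18257947,  0.07891375,  0.06114287,
       -0.03295817]), 'joint_efforts': array([ 1.38405052e-03, -5.70063686e+01, -5.01155591e+01, -2.43304767e-04,
        9.66388034e-03, -2.60761840e-05]), 'tool_pos': array([ 198.77085376, -565.69939373,  238.46477828]), 'tcp_rot': array([-1.79919872e+02, -8.84157857e-03,  1.93525473e+01]), 'ft_force': array([ 0.99144228,  0.03213642, -0.0927158 ]), 'wrist_torque': array([ 0.07322573, -0.05152102, -0.00544118]), 'finger_gap': 85.88128676521161}
```

View pics/scene0.png

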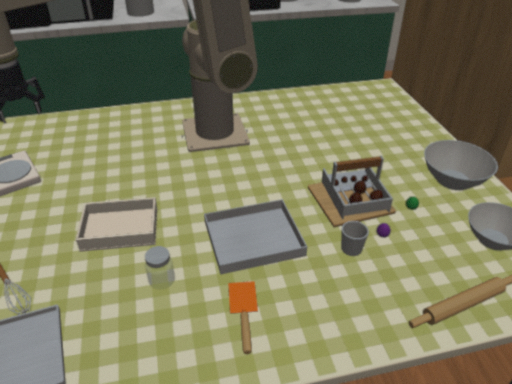

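View pics/top0.png

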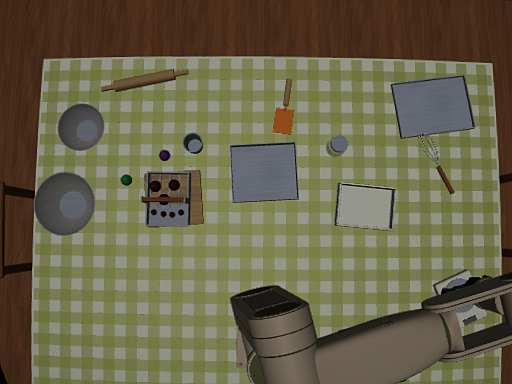

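View pics/wrist0.png

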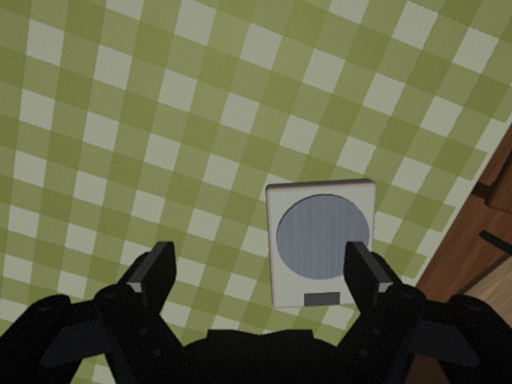

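The top view shows the sieve at about (167,198) with its lip towards the robot. The tray is at (264,172) and the dish at (365,206). I'll enlarge the image to measure them.

Run:
```python
import cv2
t=cv2.imread('pics/top0.png')
cv2.imwrite('pics/a.png',cv2.resize(t[160:235,130:220],None,fx=8,fy=8,interpolation=cv2.INTER_CUBIC))
cv2.imwrite('pics/b.png',cv2.resize(t[130:240,220:410],None,fx=4.2,fy=4.2,interpolation=cv2.INTER_CUBIC))
t=cv2.imread('pics/scene0.png')
cv2.imwrite('pics/c.png',cv2.resize(t[145:235,300:420],None,fx=6.6,fy=6.6,interpolation=cv2.INTER_CUBIC))
```

```text
(no output)
```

View pics/a.png

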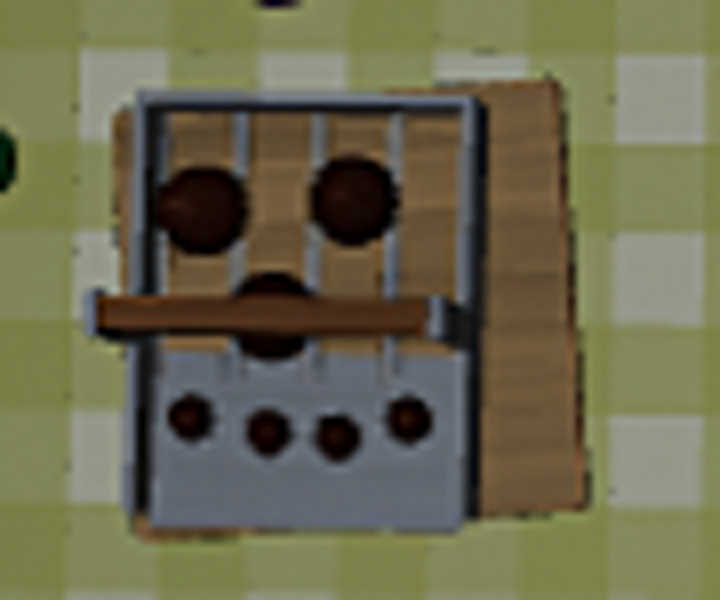

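View pics/b.png

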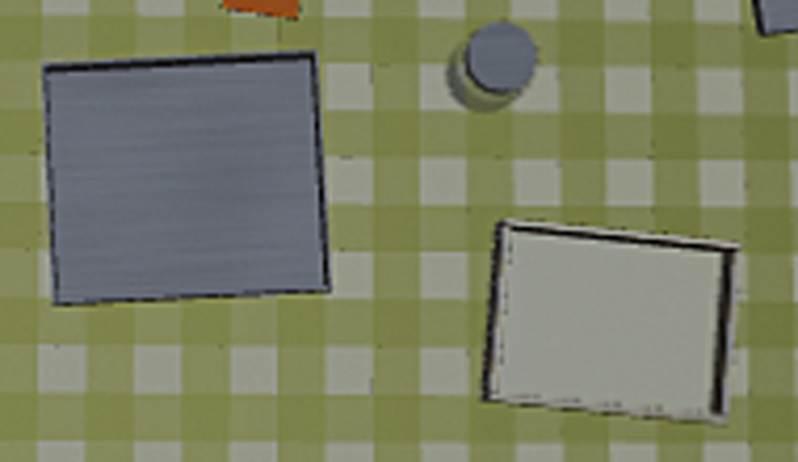

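View pics/c.png

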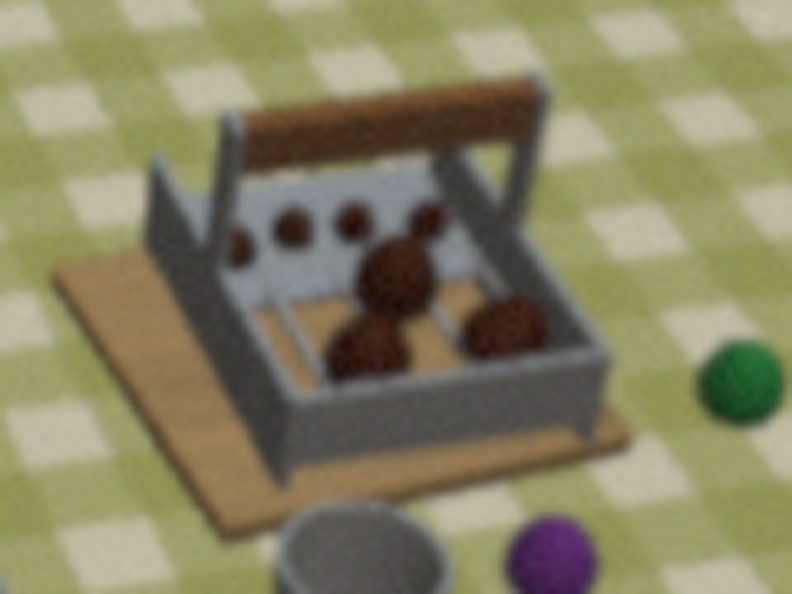

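Run:
```python
from h import *
s=viewer.snapshot('top'); c=viewer.snapshot('scene')
print('cam',ray(s,0,0)[0],ray(c,0,0)[0])
A=lambda x,y:(130+(x+.5)/8-.5,160+(y+.5)/8-.5)
B=lambda x,y:(220+(x+.5)/4.2-.5,130+(y+.5)/4.2-.5)
C=lambda x,y:(300+(x+.5)/6.6-.5,145+(y+.5)/6.6-.5)
f=lambda n,T,p,z,S=s:[print(n,np.round(onz(S,*T(*q),z),1)) for q in p]
f('wall BL BR FL',A,[(137,92),(480,97),(128,522)],65)
f('lip',A,[(150,528),(463,528)],36)
f('bar top ends (up,low)',A,[(97,297),(97,322),(430,297),(430,325)],139)
f('uprights',A,[(85,312),(447,315)],139)
f('board',A,[(557,80),(587,510),(135,540),(118,108)],15)
f('tray',B,[(43,65),(315,53),(330,291),(54,304)],35)
f('dish',B,[(500,222),(738,246),(723,421),(485,401)],45)
f('scene bar top',C,[(228,117),(540,78)],139,c)
f('scene tray',lambda x,y:(x,y),[(205,217),(296,204),(304,243),(221,268)],35,c)
f('scene dish',lambda x,y:(x,y),[(90,203),(157,201),(156,243),(79,248)],45,c)
f('scene wall back',C,[(288,398),(607,352)],65,c)
f('scene wall frontL',C,[(155,160)],65,c)
f('small',A,[(190,418),(268,432),(338,437),(409,420)],40)
f('large',A,[(205,210),(353,200),(272,316)],50)
```

```text
cam [ 362.27782963   50.91384454 1605.56531693] [1437.58788259 -173.45665162  871.20523967]
wall BL BR FL [561.  419.2  65. ]
wall BL BR FL [559.6 271.6  65. ]
wall BL BR FL [377.7 418.3  65. ]
lip [375.5 415.6  36. ]
lip [376.9 279.7  36. ]
bar top ends (up,low) [467.8 415.6 139. ]
bar top ends (up,low) [457.6 415.3 139. ]
bar top ends (up,low) [468.8 279.7 139. ]
bar top ends (up,low) [457.4 279.5 139. ]
uprights [461.6 420.4 139. ]
uprights [461.5 272.7 139. ]
board [573.7 245.   15. ]
board [385.4 228.8  15. ]
board [370.4 427.   15. ]
board [560.3 439.4  15. ]
tray [657.6 137.1  35. ]
tray [669.5 -88.7  35. ]
tray [ 471.4 -100.8   35. ]
tray [459.2 125.7  35. ]
dish [ 528.4 -240.    45. ]
dish [ 510.1 -438.9   45. ]
dish [ 365.7 -424.    45. ]
dish [ 381.6 -226.5   45. ]
scene bar top [461.8 275.2 139. ]
scene bar top [463.4 418.6 139. ]
scene tray [ 493.3 -100.3   35. ]
scene tray [495.2 159.7  35. ]
scene tray [649.6 134.8  35. ]
scene tray [686.9 -88.1  35. ]
scene dish [ 374.2 -410.9   45. ]
scene dish [ 407.1 -224.7   45. ]
scene dish [ 576.  -236.9   45. ]
scene dish [ 551.6 -428.9   45. ]
scene wall back [561.2 273.1  65. ]
scene wall back [562.8 417.   65. ]
scene wall frontL [388.4 275.5  65. ]
small [422.9 398.3  40. ]
small [417.2 364.2  40. ]
small [415.3 333.8  40. ]
small [422.9 303.3  40. ]
large [512.  391.7  50. ]
large [516.7 327.7  50. ]
large [466.6 361.6  50. ]
```

```bash
cat > p.py <<'E'
# pose tracking: cmd.json holds commanded pose (mm, rotation matrix)
import json,sys,os,numpy as np
from scipy.spatial.transform import Rotation as Ro
def load():
    d=json.load(open('cmd.json'));return np.array(d['p']),Ro.from_matrix(d['R'])
def save(p,R): json.dump({'p':list(map(float,p)),'R':R.as_matrix().tolist()},open('cmd.json','w'))
def row(p,R,P,Q):
    t=R.inv().apply(np.array(P,float)-p)/1000; w=(R.inv()*Q).as_rotvec(degrees=True)
    return [round(float(v),4) for v in t]+[round(float(v),1) for v in w]
def after(rw):  # apply last row
    p,R=load(); p2=p+R.apply(np.array(rw[:3])*1000); R2=R*Ro.from_rotvec(rw[3:],degrees=True); save(p2,R2); return p2,R2
E_=lambda *a: Ro.from_euler('xyz',a,degrees=True)
def tool(th,yaw=0):  # sieve yawed by yaw, pitched th about its y
    return E_(0,th,0) * E_(180,0,90) if yaw==0 else E_(0,0,yaw)*E_(0,th,0)*E_(180,0,90)
if not os.path.exists('cmd.json'): save([198.867,-566.089,239.292],E_(180,0,19.352))
E
python3 - <<'E'
from p import *
p,R=load()
print(row(p,R,[600,-100,260],tool(0)))
E
```

```text
[0.5329, -0.3068, -0.0207, 0.0, 0.0, -70.6]
```

Call:
{"api": "move_arm", "payload": {"rows": [[[0.533,-0.307,-0.02,0,0,-70.6],[0.533,-0.307,-0.02,0,0,-70.6],[0.533,-0.307,-0.02,0,0,-70.6],[0.533,-0.307,-0.02,0,0,-70.6],[0.533,-0.307,-0.02,0,0,-70.6],[0.533,-0.307,-0.02,0,0,-70.6],[0.533,-0.307,-0.02,0,0,-70.6],[0.533,-0.307,-0.02,0,0,-70.6],[0.533,-0.307,-0.02,0,0,-70.6],[0.533,-0.307,-0.02,0,0,-70.6],[0.533,-0.307,-0.02,0,0,-70.6],[0.533,-0.307,-0.02,0,0,-70.6],[0.533,-0.307,-0.02,0,0,-70.6],[0.533,-0.307,-0.02,0,0,-70.6],[0.533,-0.307,-0.02,0,0,-70.6]]], "grip": 1}}

```text
time: 1.75
tool_pos: [599.6, -100.3, 258.9]
tcp_rot: [-179.9, 0.0, 90.0]
ft_force: [0.3, 0.3, 0.5]
finger_gap: 85.4
```

Run:
```python
from p import *
print(after([0.533,-0.307,-0.02,0,0,-70.6])[0])
p,R=load()
print(row(p,R,[462,347,200],tool(0)))
```

```text
[600.02197583 -99.81366786 259.292     ]
[0.4467, -0.1384, 0.0593, -0.0, 0.0, -0.0]
```

Call:
{"api": "move_arm", "payload": {"rows": [[[0.447,-0.138,0.059,0,0,0],[0.447,-0.138,0.059,0,0,0],[0.447,-0.138,0.059,0,0,0],[0.447,-0.138,0.059,0,0,0],[0.447,-0.138,0.059,0,0,0],[0.447,-0.138,0.059,0,0,0],[0.447,-0.138,0.059,0,0,0],[0.447,-0.138,0.059,0,0,0],[0.447,-0.138,0.059,0,0,0],[0.447,-0.138,0.059,0,0,0],[0.447,-0.138,0.059,0,0,0],[0.447,-0.138,0.059,0,0,0]]]}}

```text
time: 2.95
tool_pos: [462.7, 345.9, 200.3]
tcp_rot: [180.0, 0.0, 89.9]
ft_force: [1.0, -0.5, 0.0]
finger_gap: 85.5
```

Run:
```python
from p import *
print(after([0.447,-.138,.059,0,0,0])[0])
from h import *
s=snap('wrist','w1.png')
for y in (-68,68):
  for x in (-7,7): print(y,x,np.round(proj(s,[462+x,347+y,139])))
```

```text
[462.39650206 347.30178588 200.292     ]
-68 -7 [249. 291.]
-68 7 [267. 291.]
68 -7 [247. 113.]
68 7 [268. 113.]
```

View pics/w1.png

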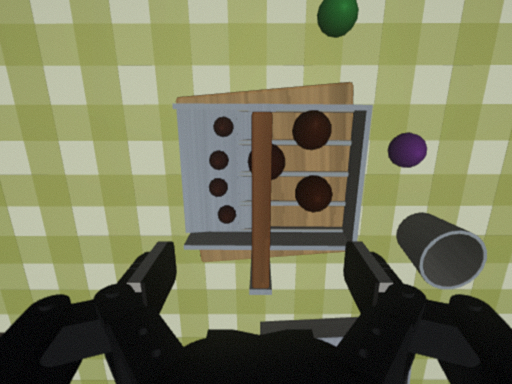

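The wrist view shows the bar along x≈251–273, rows 113–290, about 1–2 mm in +x of my estimate. Now I'll go down and grip.

Call:
{"api": "move_arm", "payload": {"rows": [[[0,0.001,0.04,0,0,0],[0,0.001,0.07,0,0,0],[0,0.001,0.086,0,0,0],[0,0.001,0.086,0,0,0],[0,0.001,0.086,0,0,0]]]}}

```text
time: 3.5
tool_pos: [464.2, 346.8, 115.4]
tcp_rot: [180.0, -0.0, 89.9]
ft_force: [0.1, 0.3, 0.3]
finger_gap: 85.7
```

Call:
{"api": "move_arm", "payload": {"rows": [[[0,0,0,0,0,0],[0,0,0,0,0,0],[0,0,0,0,0,0],[0,0,0,0,0,0],[0,0,0,0,0,0],[0,0,0,0,0,0],[0,0,0,0,0,0],[0,0,0,0,0,0],[0,0,0,0,0,0],[0,0,0,0,0,0]]], "grip": 0, "newtons": 100}}

```text
time: 4.5
tool_pos: [463.7, 347.5, 114.8]
tcp_rot: [180.0, -0.0, 90.0]
ft_force: [0.2, -0.4, 5.7]
finger_gap: 12.7
```

Run:
```python
from p import *
print(after([0,.001,.086,0,0,0])[0])
from h import *
s=snap('wrist','w2.png');snap('scene','s2.png')
```

```text
[463.39650171 347.30094812 114.292     ]
```

View pics/w2.png

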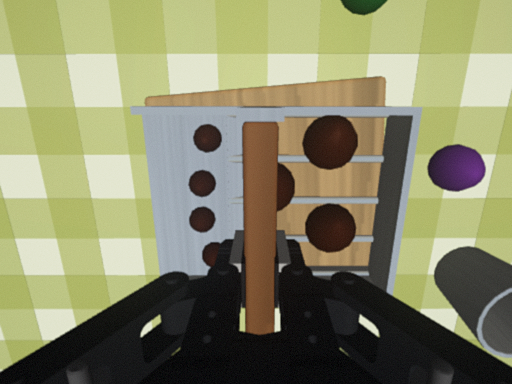

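```bash
cat >> p.py <<'E'
def T(G,th,yaw=0): Q=tool(th,yaw); return np.array(G,float)+Q.apply([0,0,11.]),Q
def ramp(G1,th1,n,y1=0,th0=None,y0=None,hold=0):
    """min-jerk from current commanded to grip point G1/tilt th1; interpolates G and tilt"""
    p,R=load(); G0=p-R.apply([0,0,11.]); 
    M=(R*E_(180,0,90).inv()); e=M.as_euler('ZYX',degrees=True)
    out=[]
    for i in list(range(1,n+1))+[n]*hold:
        s=i/n; s=s**3*(10-15*s+6*s*s)
        P,Q=T(G0+(np.array(G1)-G0)*s, e[1]+(th1-e[1])*s, e[0]+(y1-e[0])*s)
        rr=row(p,R,P,Q); out.append([round(v,3) for v in rr[:3]]+[round(v,1)+0. for v in rr[3:]])
    print('from G',np.round(G0,1),'eul',np.round(e,1)); print(json.dumps([out])); return out
E
python3 - <<'E'
from h import *
s=viewer.snapshot('top');print(onz(s,193,143,70),onz(s,339,144,90))
from p import *
ramp([463.4,347.3,215],0,8,hold=1)
E
```

```text
[657.72898776 261.2192315   70.        ] [ 654.32283518 -234.20807772   90.        ]
from G [463.4 347.3 125.3] eul [-0.  0. -0.]
[[[-0.0, 0.0, -0.001, 0.0, 0.0, 0.0], [-0.0, 0.0, -0.009, 0.0, 0.0, 0.0], [-0.0, 0.0, -0.025, 0.0, 0.0, 0.0], [-0.0, 0.0, -0.045, 0.0, 0.0, 0.0], [-0.0, 0.0, -0.065, 0.0, 0.0, 0.0], [-0.0, 0.0, -0.08, 0.0, 0.0, 0.0], [-0.0, 0.0, -0.088, 0.0, 0.0, 0.0], [-0.0, 0.0, -0.09, 0.0, 0.0, 0.0], [-0.0, 0.0, -0.09, 0.0, 0.0, 0.0]]]
```

Call:
{"api": "move_arm", "payload": {"rows": [[[0,0,-0.001,0,0,0],[0,0,-0.009,0,0,0],[0,0,-0.025,0,0,0],[0,0,-0.045,0,0,0],[0,0,-0.065,0,0,0],[0,0,-0.08,0,0,0],[0,0,-0.088,0,0,0],[0,0,-0.09,0,0,0],[0,0,-0.09,0,0,0]]]}}

```text
time: 5.55
tool_pos: [463.2, 347.2, 204.0]
tcp_rot: [-180.0, 0.0, 90.0]
ft_force: [0.3, -0.7, -4.2]
finger_gap: 12.4
```

Run:
```python
from p import *
print(after([0,0,-.09,0,0,0])[0])
ramp([580,18,215],0,20)
from h import *
s=snap('wrist','w3.png');snap('scene','s3.png')
```

```text
[463.39650171 347.30094812 204.292     ]
from G [463.4 347.3 215.3] eul [-0.  0. -0.]
[[[-0.0, 0.0, 0.0, 0.0, 0.0, 0.0], [-0.003, 0.001, 0.0, 0.0, 0.0, 0.0], [-0.009, 0.003, 0.0, 0.0, 0.0, 0.0], [-0.019, 0.007, 0.0, 0.0, 0.0, 0.0], [-0.034, 0.012, 0.0, 0.0, 0.0, 0.0], [-0.054, 0.019, 0.0, 0.0, 0.0, 0.0], [-0.077, 0.028, 0.0, 0.0, 0.0, 0.0], [-0.104, 0.037, 0.0, 0.0, 0.0, 0.0], [-0.134, 0.048, 0.0, 0.0, 0.0, 0.0], [-0.165, 0.058, 0.0, 0.0, 0.0, 0.0], [-0.195, 0.069, 0.0, 0.0, 0.0, 0.0], [-0.225, 0.08, 0.0, 0.0, 0.0, 0.0], [-0.252, 0.089, 0.0, 0.0, 0.0, 0.0], [-0.276, 0.098, 0.0, 0.0, 0.0, 0.0], [-0.295, 0.105, 0.0, 0.0, 0.0, 0.0], [-0.31, 0.11, 0.0, 0.0, 0.0, 0.0], [-0.32, 0.114, 0.0, 0.0, 0.0, 0.0], [-0.326, 0.116, 0.0, 0.0, 0.0, 0.0], [-0.329, 0.117, 0.0, 0.0, 0.0, 0.0], [-0.329, 0.117, 0.0, 0.0, 0.0, 0.0]]]
```

View pics/s3.png

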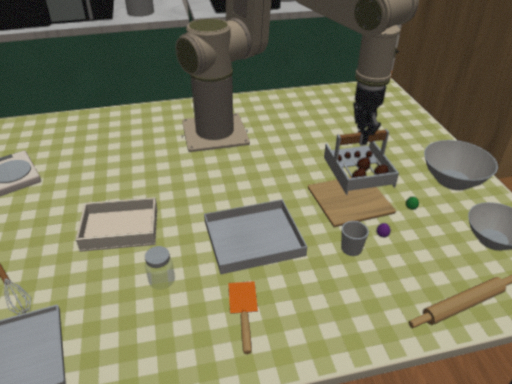

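View pics/w3.png

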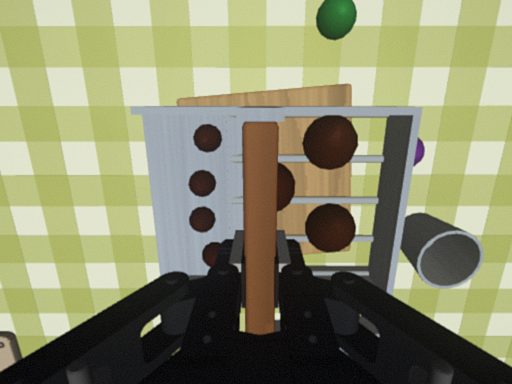

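The sieve is lifted level and all seven chestnuts are in place (smalls near x≈205, larges at 270–330). Next I'll carry it over the tray.

Call:
{"api": "move_arm", "payload": {"rows": [[[0,0,0,0,0,0],[-0.003,0.001,0,0,0,0],[-0.009,0.003,0,0,0,0],[-0.019,0.007,0,0,0,0],[-0.034,0.012,0,0,0,0],[-0.054,0.019,0,0,0,0],[-0.077,0.028,0,0,0,0],[-0.104,0.037,0,0,0,0],[-0.134,0.048,0,0,0,0],[-0.165,0.058,0,0,0,0],[-0.195,0.069,0,0,0,0],[-0.225,0.08,0,0,0,0],[-0.252,0.089,0,0,0,0],[-0.276,0.098,0,0,0,0],[-0.295,0.105,0,0,0,0],[-0.31,0.11,0,0,0,0],[-0.32,0.114,0,0,0,0],[-0.326,0.116,0,0,0,0],[-0.329,0.117,0,0,0,0],[-0.329,0.117,0,0,0,0]]]}}

```text
time: 7.65
tool_pos: [580.0, 18.4, 204.2]
tcp_rot: [-180.0, -0.0, 90.0]
ft_force: [0.4, -0.1, -5.1]
finger_gap: 12.4
```

Run:
```python
from p import *
print(after([-.329,.117,0,0,0,0])[0])
ramp([580,18,188],22,14,hold=4)
from h import *
s=snap('wrist','w4.png');snap('top','t4.png')
```

```text
[580.12083829  18.20304589 204.292     ]
from G [580.1  18.2 215.3] eul [-0.  0. -0.]
[[[-0.0, -0.0, 0.0, 0.1, 0.0, 0.0], [-0.0, -0.0, 0.001, 0.5, 0.0, 0.0], [-0.0, -0.0, 0.002, 1.5, 0.0, 0.0], [-0.0, -0.001, 0.004, 3.2, 0.0, 0.0], [-0.0, -0.001, 0.007, 5.4, 0.0, 0.0], [-0.0, -0.002, 0.01, 8.1, 0.0, 0.0], [-0.0, -0.002, 0.013, 11.0, 0.0, 0.0], [-0.0, -0.003, 0.017, 13.9, 0.0, 0.0], [-0.0, -0.003, 0.02, 16.6, 0.0, 0.0], [-0.0, -0.004, 0.023, 18.8, 0.0, 0.0], [-0.0, -0.004, 0.025, 20.5, 0.0, 0.0], [-0.0, -0.004, 0.026, 21.5, 0.0, 0.0], [-0.0, -0.004, 0.026, 21.9, 0.0, 0.0], [-0.0, -0.004, 0.026, 22.0, 0.0, 0.0], [-0.0, -0.004, 0.026, 22.0, 0.0, 0.0], [-0.0, -0.004, 0.026, 22.0, 0.0, 0.0], [-0.0, -0.004, 0.026, 22.0, 0.0, 0.0], [-0.0, -0.004, 0.026, 22.0, 0.0, 0.0]]]
```

View pics/w4.png

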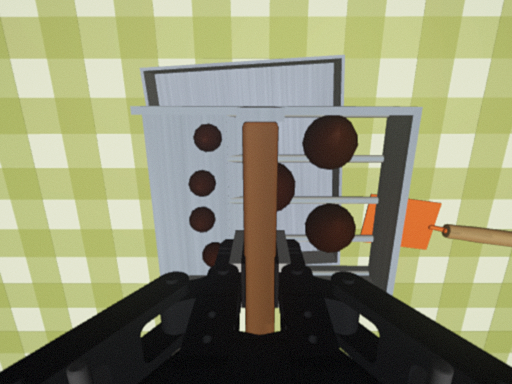

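View pics/t4.png

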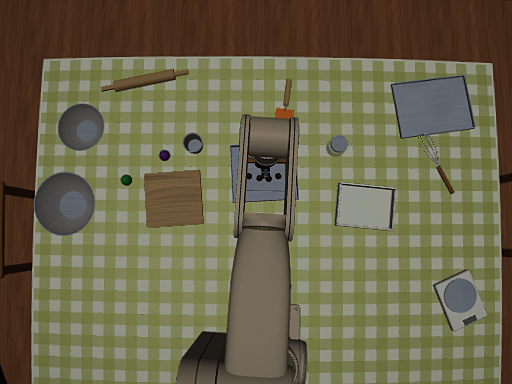

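Call:
{"api": "move_arm", "payload": {"rows": [[[0,0,0,0.1,0,0],[0,0,0.001,0.5,0,0],[0,0,0.002,1.5,0,0],[0,-0.001,0.004,3.2,0,0],[0,-0.001,0.007,5.4,0,0],[0,-0.002,0.01,8.1,0,0],[0,-0.002,0.013,11,0,0],[0,-0.003,0.017,13.9,0,0],[0,-0.003,0.02,16.6,0,0],[0,-0.004,0.023,18.8,0,0],[0,-0.004,0.025,20.5,0,0],[0,-0.004,0.026,21.5,0,0],[0,-0.004,0.026,22,0,0],[0,-0.004,0.026,22,0,0],[0,-0.004,0.026,22,0,0],[0,-0.004,0.026,22,0,0],[0,-0.004,0.026,22,0,0]]]}}

```text
time: 9.45
tool_pos: [576.2, 18.2, 178.8]
tcp_rot: [-158.1, 0.0, 90.0]
ft_force: [0.2, -0.3, -3.1]
finger_gap: 12.5
```

Run:
```python
from p import *
print(after([0,-.004,.026,22,0,0])[0])
from h import *
s=snap('wrist','w5.png');s=snap('scene','s5.png')
t=cv2.imread('pics/s5.png');cv2.imwrite('pics/s5c.png',cv2.resize(t[140:290,180:330],None,fx=4,fy=4,interpolation=cv2.INTER_CUBIC))
```

```text
[576.12083969  18.20639692 178.292     ]
```

View pics/w5.png

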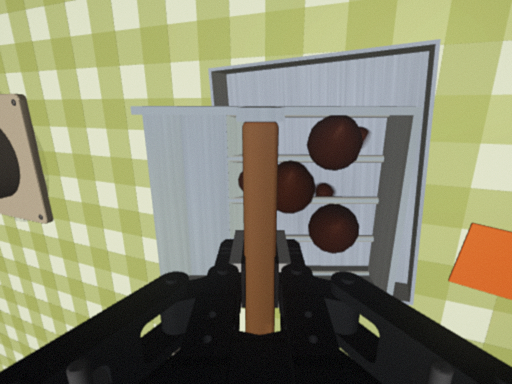

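View pics/s5c.png

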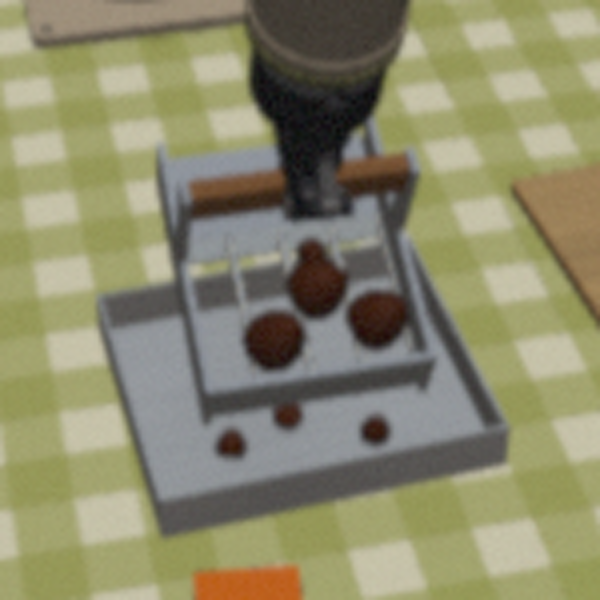

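Three smalls are in the tray. The fourth is lodged behind the middle large one, at (312,250) in the crop. I'll tilt further and shake.

Call:
{"api": "move_arm", "payload": {"rows": [[[0,0,-0.002,3,0,0],[0,-0.001,-0.004,7,0,0],[0,-0.002,-0.006,10,0,0],[0,-0.002,-0.006,10,0,0],[0,-0.002,-0.006,10,0,0],[0,0.012,-0.006,10,0,0],[0,-0.014,-0.006,10,0,0],[0,0.012,-0.006,10,0,0],[0,-0.014,-0.006,10,0,0],[0,-0.002,-0.006,10,0,0],[0,-0.002,-0.006,10,0,0]]]}}

```text
time: 10.65
tool_pos: [576.1, 18.3, 183.8]
tcp_rot: [-148.0, -0.0, 90.0]
ft_force: [0.3, 0.3, -4.4]
finger_gap: 12.6
```

Run:
```python
from p import *
print(after([0,-.002,-.006,10,0,0])[0])
from h import *
s=snap('wrist','w6.png');s=snap('scene','s6.png')
t=cv2.imread('pics/s6.png');cv2.imwrite('pics/s6c.png',cv2.resize(t[140:290,180:330],None,fx=4,fy=4,interpolation=cv2.INTER_CUBIC))
```

```text
[576.51411141  18.20606746 184.60431631]
```

View pics/w6.png

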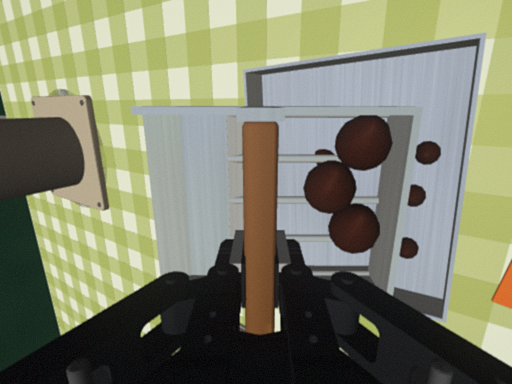

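View pics/s6c.png

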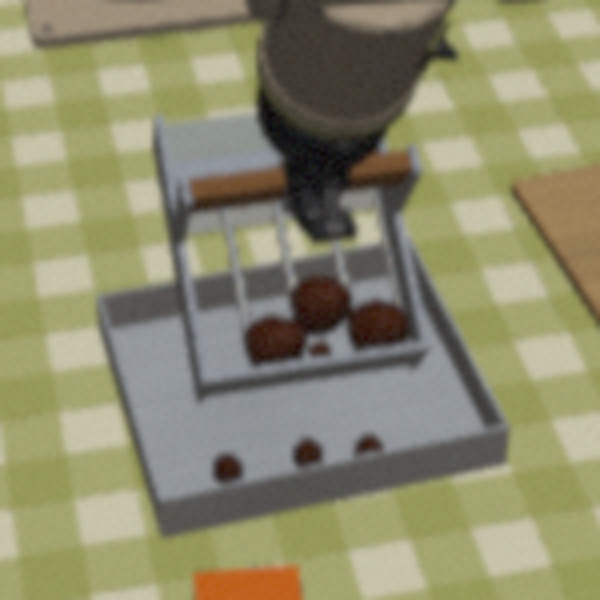

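Run:
```python
from h import *
w=viewer.snapshot('wrist');c=viewer.snapshot('scene')
print(onz(w,323,153,13),onz(c,180+318/4,140+350/4,13))
a,d=ray(w,323,153);b,e=ray(c,180+318/4,140+350/4)
A=np.array([d,-e]).T;x=np.linalg.lstsq(A,b-a,rcond=None)[0];print(a+d*x[0],b+e*x[1])
for (u,v) in((428,152),(416,196),(408,248)):print(onz(w,u,v,13))
```

```text
[547.91344599  44.70733252  13.        ] [544.39692106  41.65724611  13.        ]
[547.95693347  44.72816637  13.12425209] [545.88077299  41.29987889  14.42573039]
[641.56678645  53.58771444  13.        ]
[638.02336539  13.14150334  13.        ]
[638.5277978 -39.2579785  13.       ]
```

The fourth small chestnut triangulates to z≈13 mm inside the tray, so all four are in. Next I'll level the sieve, raise it and carry it to the dish.

Run:
```python
from p import *
o=ramp([580,18,225],4,10,hold=1)
import shutil;shutil.copy('cmd.json','bak.json')
print(after(o[-1])[0]); ramp([573,-332,227],0,20)
```

```text
from G [582.3  18.2 193.9] eul [-0. 32.  0.]
[[[-0.0, -0.0, -0.0, -0.2, 0.0, 0.0], [-0.0, -0.001, -0.002, -1.6, 0.0, 0.0], [-0.0, -0.002, -0.004, -4.6, 0.0, 0.0], [-0.0, -0.004, -0.008, -8.9, 0.0, 0.0], [-0.0, -0.007, -0.013, -14.0, 0.0, 0.0], [-0.0, -0.009, -0.018, -19.1, 0.0, 0.0], [-0.0, -0.011, -0.022, -23.4, 0.0, 0.0], [-0.0, -0.013, -0.025, -26.4, 0.0, 0.0], [-0.0, -0.013, -0.026, -27.8, 0.0, 0.0], [-0.0, -0.013, -0.026, -28.0, 0.0, 0.0], [-0.0, -0.013, -0.026, -28.0, 0.0, 0.0]]]
[579.26738606  18.20376088 213.54251725]
from G [580.   18.2 224.5] eul [-0.  4.  0.]
[[[-0.0, -0.0, -0.0, 0.0, 0.0, 0.0], [-0.003, -0.0, -0.0, 0.0, 0.0, 0.0], [-0.009, -0.0, -0.0, -0.1, 0.0, 0.0], [-0.02, -0.0, -0.0, -0.2, 0.0, 0.0], [-0.036, -0.001, -0.0, -0.4, 0.0, 0.0], [-0.057, -0.001, -0.0, -0.7, 0.0, 0.0], [-0.082, -0.001, -0.001, -0.9, 0.0, 0.0], [-0.111, -0.002, -0.001, -1.3, 0.0, 0.0], [-0.142, -0.003, -0.001, -1.6, 0.0, 0.0], [-0.175, -0.003, -0.001, -2.0, 0.0, 0.0], [-0.208, -0.004, -0.001, -2.4, 0.0, 0.0], [-0.239, -0.004, -0.001, -2.7, 0.0, 0.0], [-0.268, -0.005, -0.002, -3.1, 0.0, 0.0], [-0.293, -0.005, -0.002, -3.3, 0.0, 0.0], [-0.314, -0.005, -0.002, -3.6, 0.0, 0.0], [-0.33, -0.006, -0.002, -3.8, 0.0, 0.0], [-0.341, -0.006, -0.002, -3.9, 0.0, 0.0], [-0.347, -0.006, -0.002, -4.0, 0.0, 0.0], [-0.35, -0.006, -0.002, -4.0, 0.0, 0.0], [-0.35, -0.006, -0.002, -4.0, 0.0, 0.0]]]
```

Call:
{"api": "move_arm", "payload": {"rows": [[[0,0,0,-0.2,0,0],[0,-0.001,-0.002,-1.6,0,0],[0,-0.002,-0.004,-4.6,0,0],[0,-0.004,-0.008,-8.9,0,0],[0,-0.007,-0.013,-14,0,0],[0,-0.009,-0.018,-19.1,0,0],[0,-0.011,-0.022,-23.4,0,0],[0,-0.013,-0.025,-26.4,0,0],[0,-0.013,-0.026,-27.8,0,0],[0,-0.013,-0.026,-28,0,0],[0,-0.013,-0.026,-28,0,0]]]}}

```text
time: 11.95
tool_pos: [578.9, 18.2, 213.5]
tcp_rot: [-175.9, -0.0, 89.9]
ft_force: [-0.2, 0.1, -4.0]
finger_gap: 12.6
```

Run:
```python
from h import *
snap('wrist','w7.png');s=snap('scene','s7.png')
t=cv2.imread('pics/s7.png');cv2.imwrite('pics/s7c.png',cv2.resize(t[140:290,180:330],None,fx=4,fy=4,interpolation=cv2.INTER_CUBIC))
```

```text
(no output)
```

View pics/s7c.png

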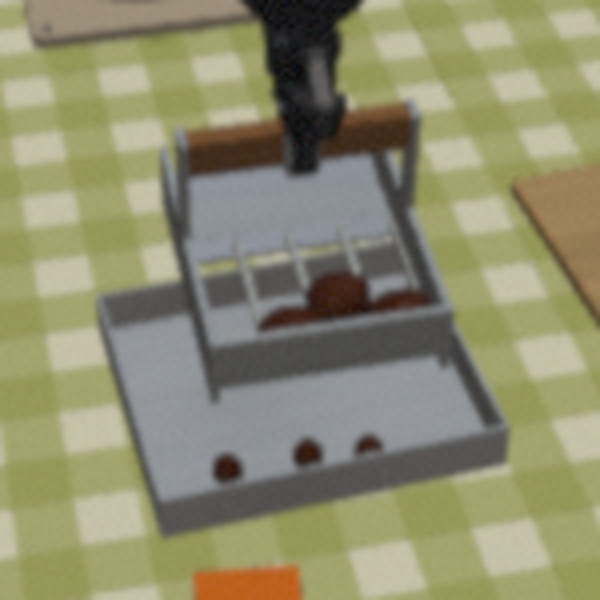

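View pics/w7.png

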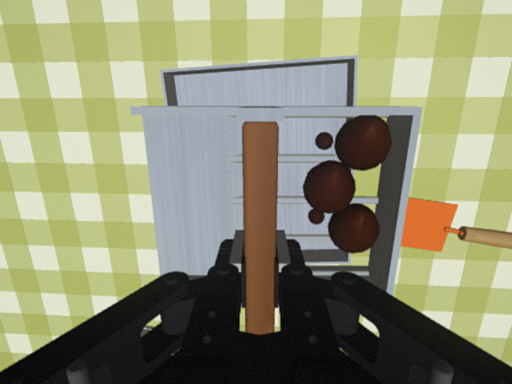

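Run:
```python
from h import *
w=viewer.snapshot('wrist')
for q in((323,141),(316,215)):print(onz(w,*q,13))
for X in((547,43,13),(641,54,13),(638,13,13),(638,-39,13)):print(proj(w,X))
```

```text
[637.74348904  53.05026967  13.        ]
[634.88965694 -37.18707817  13.        ]
[243.85548624 149.0406919 ]
[325.95606485 140.18029605]
[321.0682494  175.28217213]
[318.47323665 216.44052487]
```

Both visible smalls match the tray-floor positions. The other two are hidden by the sieve. Carrying on to the dish.

Call:
{"api": "move_arm", "payload": {"rows": [[[0,0,0,0,0,0],[-0.003,0,0,0,0,0],[-0.009,0,0,-0.1,0,0],[-0.02,0,0,-0.2,0,0],[-0.036,-0.001,0,-0.4,0,0],[-0.057,-0.001,0,-0.7,0,0],[-0.082,-0.001,-0.001,-0.9,0,0],[-0.111,-0.002,-0.001,-1.3,0,0],[-0.142,-0.003,-0.001,-1.6,0,0],[-0.175,-0.003,-0.001,-2,0,0],[-0.208,-0.004,-0.001,-2.4,0,0],[-0.239,-0.004,-0.001,-2.7,0,0],[-0.268,-0.005,-0.002,-3.1,0,0],[-0.293,-0.005,-0.002,-3.3,0,0],[-0.314,-0.005,-0.002,-3.6,0,0],[-0.33,-0.006,-0.002,-3.8,0,0],[-0.341,-0.006,-0.002,-3.9,0,0],[-0.347,-0.006,-0.002,-4,0,0],[-0.35,-0.006,-0.002,-4,0,0],[-0.35,-0.006,-0.002,-4,0,0]]]}}

```text
time: 14.1
tool_pos: [573.3, -331.4, 215.9]
tcp_rot: [-180.0, -0.0, 90.0]
ft_force: [-0.8, -0.2, -4.2]
finger_gap: 12.7
```

```bash
cat >> p.py <<'E'
def lipramp(L0,t0,L1,t1,n,hold=0):
    p,R=load(); out=[]
    for i in list(range(1,n+1))+[n]*hold:
        s=i/n; s=s*s*(3-2*s)
        th=t0+(t1-t0)*s; L=np.array(L0)+(np.array(L1,float)-L0)*s
        G=L-E_(0,th,0).apply([-85,0,-89]); P,Q=T(G,th); rr=row(p,R,P,Q)
        out.append([round(v,3)+0. for v in rr[:3]]+[round(v,1)+0. for v in rr[3:]])
    print(json.dumps([out])); return out
E
python3 - <<'E'
from p import *
print(after([-.35,-.006,-.002,-4,0,0]))
p,R=load();G=p-R.apply([0,0,11]);print(G+[-85,0,-89])
lipramp(G+[-85,0,-89],0,[488,-332,80],-20,10)
from h import *
snap('wrist','w8.png');snap('top','t8.png');snap('scene','s8.png')
E
```

```text
(array([ 573.12830148, -331.79121887,  215.95618419]), Rotation.from_matrix(array([[ 8.37757943e-04,  9.99999649e-01, -4.41239073e-17],
                            [ 9.99999649e-01, -8.37757943e-04,  8.34296518e-17],
                            [ 8.33926573e-17, -4.41937857e-17, -1.00000000e+00]])))
[ 488.12830148 -331.79121887  137.95618419]
[[[0.0, -0.001, 0.001, -0.6, 0.0, 0.0], [0.0, -0.003, 0.003, -2.1, 0.0, 0.0], [0.0, -0.006, 0.006, -4.3, 0.0, 0.0], [0.0, -0.01, 0.011, -7.0, 0.0, 0.0], [0.0, -0.015, 0.015, -10.0, 0.0, 0.0], [0.0, -0.02, 0.021, -13.0, 0.0, 0.0], [0.0, -0.024, 0.025, -15.7, 0.0, 0.0], [0.0, -0.028, 0.03, -17.9, 0.0, 0.0], [0.0, -0.031, 0.033, -19.4, 0.0, 0.0], [0.0, -0.032, 0.034, -20.0, 0.0, 0.0]]]
```

View pics/s8.png

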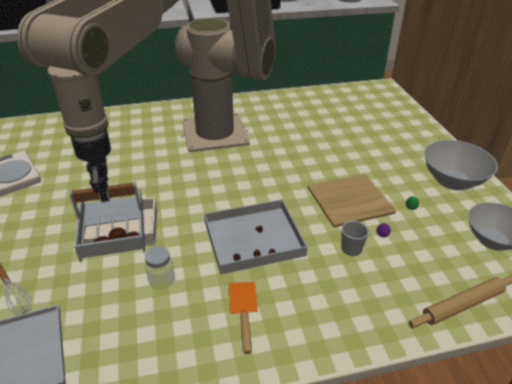

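View pics/t8.png

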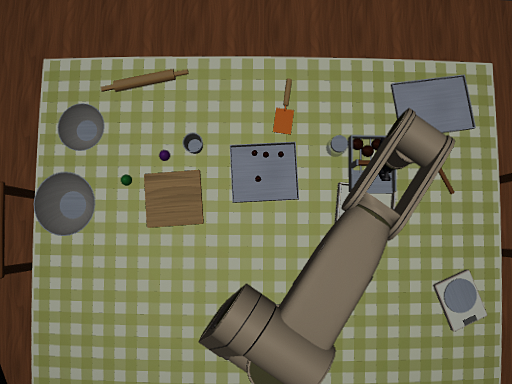

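View pics/w8.png

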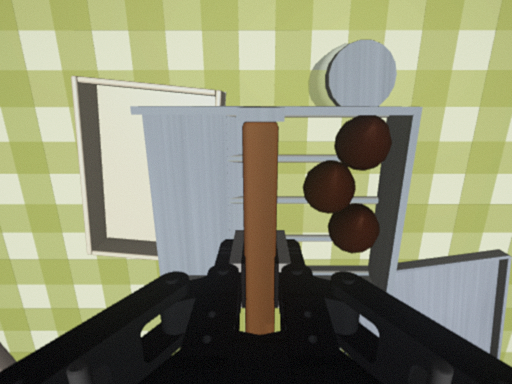

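All four smalls are visible in the tray (top view: 254,153; 266,154; 281,154; 258,179). Starting the pour.

Call:
{"api": "move_arm", "payload": {"rows": [[[0,-0.001,0.001,-0.6,0,0],[0,-0.003,0.003,-2.1,0,0],[0,-0.006,0.006,-4.3,0,0],[0,-0.01,0.011,-7,0,0],[0,-0.015,0.015,-10,0,0],[0,-0.02,0.021,-13,0,0],[0,-0.024,0.025,-15.7,0,0],[0,-0.028,0.03,-17.9,0,0],[0,-0.031,0.033,-19.4,0,0],[0,-0.032,0.034,-20,0,0],[0,-0.032,0.034,-20,0,0],[0,-0.032,0.034,-20,0,0]]]}}

```text
time: 15.45
tool_pos: [541.4, -331.8, 182.5]
tcp_rot: [160.0, 0.0, 90.0]
ft_force: [-0.2, 0.4, -4.0]
finger_gap: 12.4
```

Run:
```python
from p import *
after([0,-.032,.034,-20,0,0])
lipramp([488,-332,80],-20,[488,-332,72],-34,10,hold=2)
from h import *
snap('wrist','w9.png');s=snap('scene','s9.png')
t=cv2.imread('pics/s9.png');cv2.imwrite('pics/s9c.png',cv2.resize(t[140:290,40:190],None,fx=4,fy=4,interpolation=cv2.INTER_CUBIC))
print(sensors.sense()['tool_pos'],sensors.sense()['joint_pos'])
```

```text
[[[0.0, 0.0, -0.001, -0.4, 0.0, 0.0], [0.0, -0.002, -0.002, -1.5, 0.0, 0.0], [0.0, -0.005, -0.003, -3.0, 0.0, 0.0], [0.0, -0.008, -0.005, -4.9, 0.0, 0.0], [0.0, -0.011, -0.006, -7.0, 0.0, 0.0], [0.0, -0.015, -0.008, -9.1, 0.0, 0.0], [0.0, -0.018, -0.009, -11.0, 0.0, 0.0], [0.0, -0.021, -0.01, -12.5, 0.0, 0.0], [0.0, -0.023, -0.011, -13.6, 0.0, 0.0], [0.0, -0.024, -0.011, -14.0, 0.0, 0.0], [0.0, -0.024, -0.011, -14.0, 0.0, 0.0], [0.0, -0.024, -0.011, -14.0, 0.0, 0.0]]]
[ 541.64270812 -331.82604041  182.52602284] [-43.81634205   0.28892664 101.07338131  15.16539491  64.67758725
 -48.63659478]
```

View pics/w9.png

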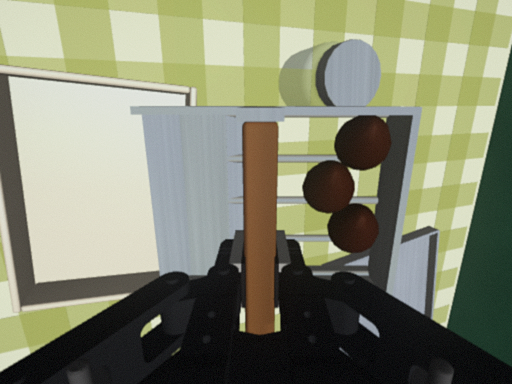

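View pics/s9c.png

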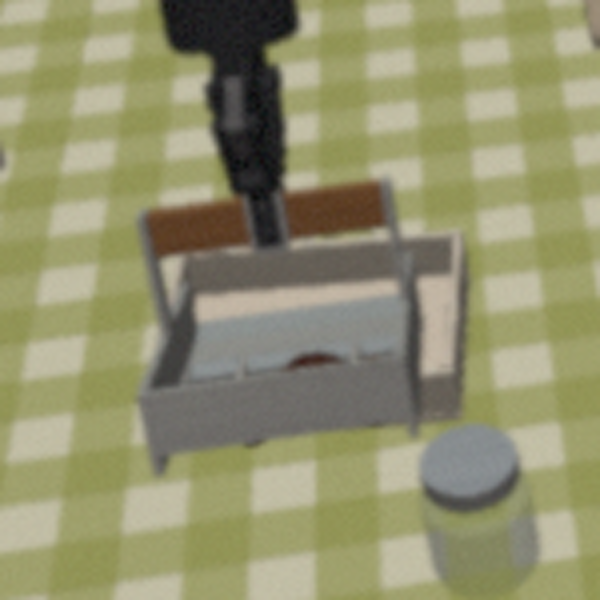

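Call:
{"api": "move_arm", "payload": {"rows": [[[0,0,-0.001,-0.4,0,0],[0,-0.002,-0.002,-1.5,0,0],[0,-0.005,-0.003,-3,0,0],[0,-0.008,-0.005,-4.9,0,0],[0,-0.011,-0.006,-7,0,0],[0,-0.015,-0.008,-9.1,0,0],[0,-0.018,-0.009,-11,0,0],[0,-0.021,-0.01,-12.5,0,0],[0,-0.023,-0.011,-13.6,0,0],[0,-0.024,-0.011,-14,0,0],[0,-0.024,-0.011,-14,0,0],[0,-0.024,-0.011,-14,0,0],[0,-0.024,-0.011,-14,0,0]]]}}

```text
time: 16.85
tool_pos: [515.1, -331.8, 184.4]
tcp_rot: [146.0, 0.0, 90.0]
ft_force: [0.3, 0.1, -3.9]
finger_gap: 12.8
```

Run:
```python
from p import *
after([0,-.024,-.011,-14,0,0])
lipramp([488,-332,72],-34,[488,-332,72],-46,8,hold=2)
from h import *
snap('wrist','w10.png');s=snap('scene','s10.png')
t=cv2.imread('pics/s10.png');cv2.imwrite('pics/s10c.png',cv2.resize(t[140:290,40:190],None,fx=4,fy=4,interpolation=cv2.INTER_CUBIC))
```

```text
[[[0.0, -0.001, -0.001, -0.5, 0.0, 0.0], [0.0, -0.003, -0.003, -1.9, 0.0, 0.0], [0.0, -0.005, -0.005, -3.8, 0.0, 0.0], [0.0, -0.009, -0.009, -6.0, 0.0, 0.0], [0.0, -0.012, -0.011, -8.2, 0.0, 0.0], [0.0, -0.015, -0.014, -10.1, 0.0, 0.0], [0.0, -0.017, -0.015, -11.5, 0.0, 0.0], [0.0, -0.018, -0.016, -12.0, 0.0, 0.0], [0.0, -0.018, -0.016, -12.0, 0.0, 0.0], [0.0, -0.018, -0.016, -12.0, 0.0, 0.0]]]
```

View pics/w10.png

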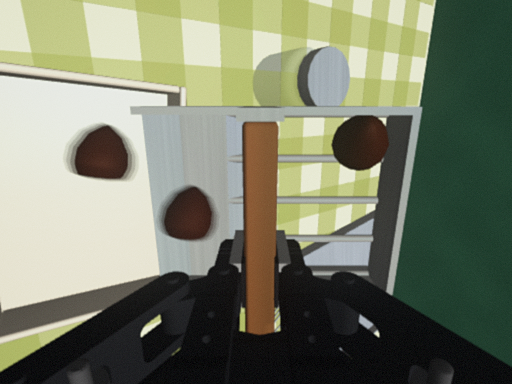

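View pics/s10c.png

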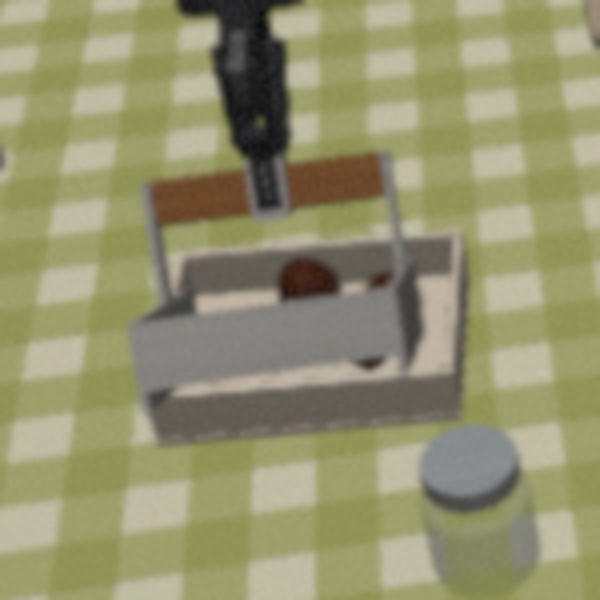

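Two larges are leaving and the third is lodged at the back wall. A short jolt while holding −34°.

Call:
{"api": "move_arm", "payload": {"rows": [[[0,0,0,0,0,0],[0,0,0,0,0,0],[0,0,0,0,0,0],[0,0.01,0,0,0,0],[0,-0.006,0,0,0,0],[0,0.01,0,0,0,0],[0,-0.006,0,0,0,0],[0,0,0,0,0,0],[0,0,0,0,0,0],[0,0,0,0,0,0],[0,0,0,0,0,0]]]}}

```text
time: 18.05
tool_pos: [515.2, -331.8, 184.5]
tcp_rot: [146.0, 0.0, 90.0]
ft_force: [1.3, -0.3, -3.7]
finger_gap: 12.7
```

Run:
```python
from h import *
snap('wrist','w11.png');s=snap('scene','s11.png')
t=cv2.imread('pics/s11.png');cv2.imwrite('pics/s11c.png',cv2.resize(t[140:290,40:190],None,fx=4,fy=4,interpolation=cv2.INTER_CUBIC))
```

```text
(no output)
```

View pics/w11.png

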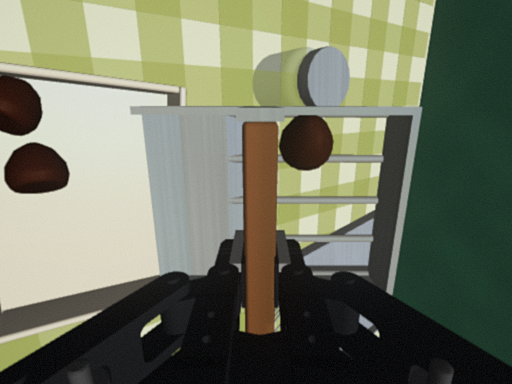

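View pics/s11c.png

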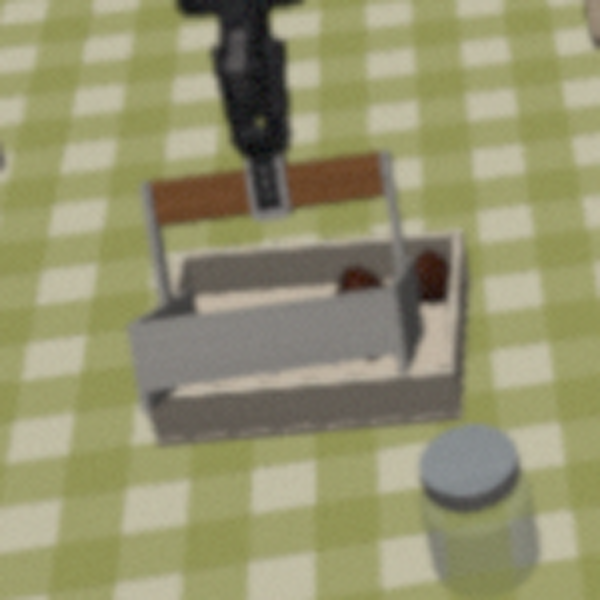

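The third large is halfway down, wedged at the side wall. The other two are in the dish at its near +y corner. I'll shift 50 mm to −y so the last one drops on clear floor, then tilt and jolt.

Call:
{"api": "move_arm", "payload": {"rows": [[[-0.005,0,0,0,0,0],[-0.015,0,0,0,0,0],[-0.03,0,0,0,0,0],[-0.043,0,0,0,0,0],[-0.05,0,0,0,0,0],[-0.05,-0.003,-0.003,-1.9,0,0],[-0.05,-0.006,-0.006,-4,0,0],[-0.05,-0.009,-0.009,-6,0,0],[-0.05,-0.009,-0.009,-6,0,0],[-0.05,-0.009,-0.009,-6,0,0],[-0.05,-0.009,-0.009,-6,0,0]]]}}

```text
time: 19.25
tool_pos: [502.6, -382.1, 186.9]
tcp_rot: [140.0, 0.0, 89.9]
ft_force: [-0.2, 0.5, -3.9]
finger_gap: 12.4
```

Run:
```python
from p import *
print(after([-.05,-.009,-.009,-6,0,0])[0])
from h import *
snap('wrist','w12.png');s=snap('scene','s12.png')
t=cv2.imread('pics/s12.png');cv2.imwrite('pics/s12c.png',cv2.resize(t[140:290,40:190],None,fx=4,fy=4,interpolation=cv2.INTER_CUBIC))
```

```text
[ 502.27751967 -381.73188059  186.5129216 ]
```

View pics/w12.png

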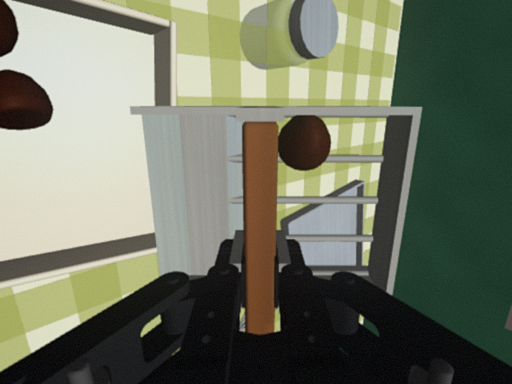

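View pics/s12c.png

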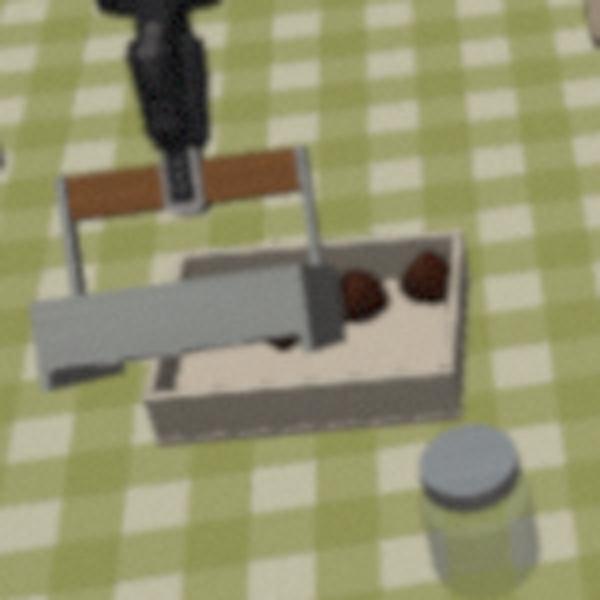

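Call:
{"api": "move_arm", "payload": {"rows": [[[-0.006,0.01,0,0,0,0],[0.006,-0.006,0,0,0,0],[-0.006,0.01,0,0,0,0],[0.006,-0.006,0,0,0,0],[0,0,0,0,0,0],[0,0,0,0,0,0],[0,0,0,0,0,0],[0,0,0,0,0,0]]]}}

```text
time: 20.15
tool_pos: [502.7, -382.1, 187.2]
tcp_rot: [140.0, 0.1, 90.0]
ft_force: [0.1, -0.3, -3.8]
finger_gap: 12.4
```

Run:
```python
from h import *
snap('wrist','w13.png')
from p import *
p,R=load();G=p-R.apply([0,0,11]);L=G+E_(0,-40,0).apply([-85,0,-89]);print(L)
lipramp(L,-40,L,-48,4)
```

```text
[ 487.30117804 -381.72595709   72.12450822]
[[[0.0, -0.002, -0.002, -1.2, 0.0, 0.0], [0.0, -0.006, -0.006, -4.0, 0.0, 0.0], [0.0, -0.01, -0.009, -6.7, 0.0, 0.0], [0.0, -0.012, -0.011, -8.0, 0.0, 0.0]]]
```

View pics/w13.png

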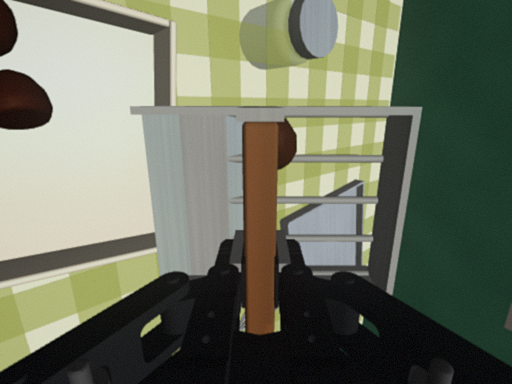

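It advanced another ~20 mm, so I'll repeat with slightly more tilt.

Call:
{"api": "move_arm", "payload": {"rows": [[[0,-0.004,-0.004,-3,0,0],[0,-0.008,-0.007,-5,0,0],[-0.006,0.002,-0.007,-5,0,0],[0.006,-0.014,-0.007,-5,0,0],[-0.006,0.002,-0.007,-5,0,0],[0.006,-0.014,-0.007,-5,0,0],[0,-0.008,-0.007,-5,0,0],[0,-0.008,-0.007,-5,0,0],[0,-0.008,-0.007,-5,0,0],[0,-0.008,-0.007,-5,0,0]]]}}

```text
time: 21.2
tool_pos: [492.0, -382.2, 187.5]
tcp_rot: [135.0, 0.1, 90.0]
ft_force: [0.2, -0.4, -4.7]
finger_gap: 12.7
```

Run:
```python
from p import *
print(after([0,-.008,-.007,-5,0,0])[0])
from h import *
snap('wrist','w14.png');s=snap('scene','s14.png')
t=cv2.imread('pics/s14.png');cv2.imwrite('pics/s14c.png',cv2.resize(t[140:290,40:190],None,fx=4,fy=4,interpolation=cv2.INTER_CUBIC))
```

```text
[ 491.64965459 -381.72297701  186.73293183]
```

View pics/w14.png

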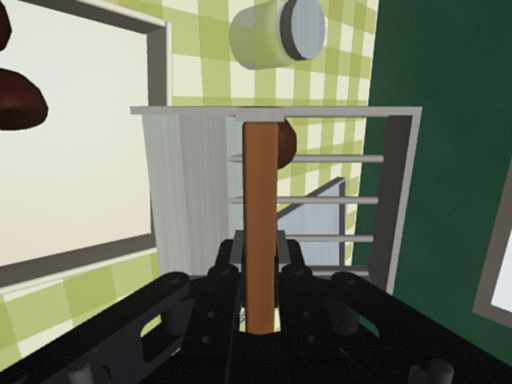

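View pics/s14c.png

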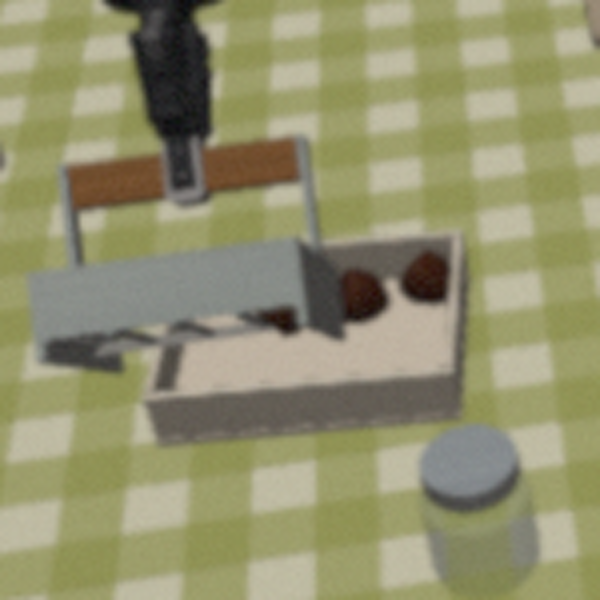

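It has stopped at the apron's rear edge against the side wall. I'll roll that wall up by 12° (raising the sieve a little) to free the chestnut sideways.

Call:
{"api": "move_arm", "payload": {"rows": [[[0,0.008,-0.001,0,0,0],[0,0.016,-0.003,0,3,0],[0,0.025,-0.004,0,7,0],[0,0.025,-0.004,0,11,0],[0,0.025,-0.004,0,12,0],[0,0.025,-0.004,0,12,0],[0.006,0.025,-0.004,0,12,0],[-0.006,0.025,-0.004,0,12,0],[0,0.025,-0.004,0,12,0],[0,0.025,-0.004,0,12,0]]]}}

```text
time: 22.3
tool_pos: [506.5, -380.9, 207.3]
tcp_rot: [134.4, -8.5, 98.5]
ft_force: [-0.9, -0.4, -3.5]
finger_gap: 12.3
```

Run:
```python
from p import *
print(after([0,.025,-.004,0,12,0])[0])
from h import *
snap('wrist','w15.png');s=snap('scene','s15.png')
t=cv2.imread('pics/s15.png');cv2.imwrite('pics/s15c.png',cv2.resize(t[140:290,40:190],None,fx=4,fy=4,interpolation=cv2.INTER_CUBIC))
```

```text
[ 506.49889178 -381.73541708  207.23902848]
```

View pics/w15.png

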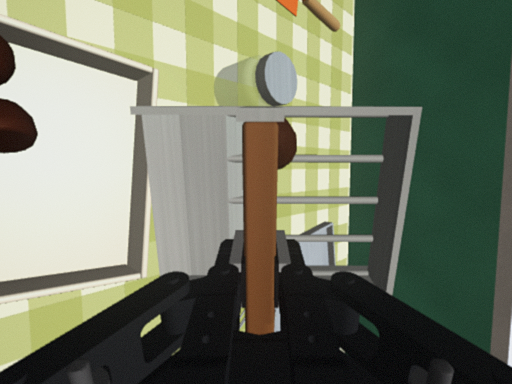

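View pics/s15c.png

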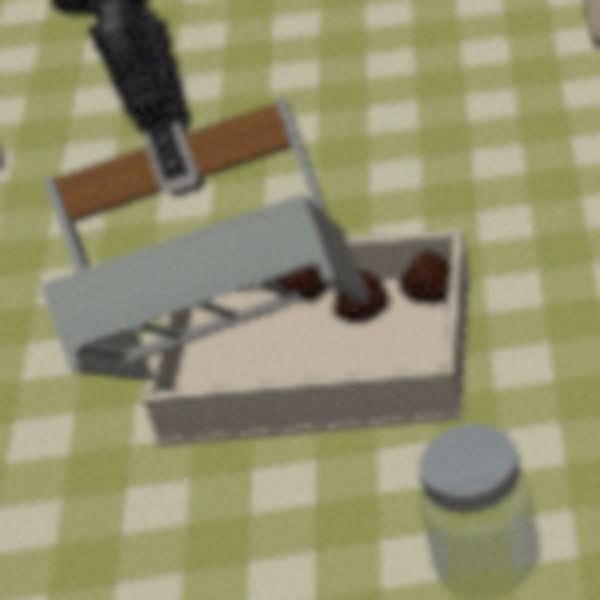

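Call:
{"api": "move_arm", "payload": {"rows": [[[0,-0.012,0,0,0,0],[0,0.018,0.01,0,0,0],[0,-0.012,0,0,0,0],[0,0.018,0.01,0,0,0],[0,0,0,0,0,0],[0,0,0,0,0,0],[0,0,0,0,0,0]]]}}

```text
time: 23.1
tool_pos: [505.9, -381.7, 206.5]
tcp_rot: [134.4, -8.5, 98.4]
ft_force: [0.0, 0.8, -3.1]
finger_gap: 12.7
```

Run:
```python
from h import *
snap('wrist','w16.png')
```

```text
(no output)
```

View pics/w16.png

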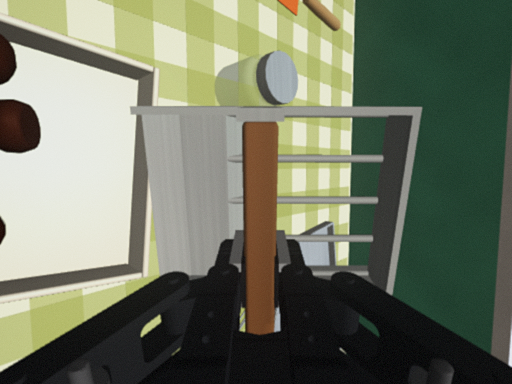

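The third is out, showing at (0,230) inside the dish. I'll level and raise the sieve, then verify.

Run:
```python
from p import *
p,R=load()
P,Q=T([573,-340,235],0)
print(row(p,R,P,Q)); P2,Q2=T([520,-370,250],-30); print(row(p,R,P2,Q2))
```

```text
[0.0336, 0.0589, 0.0431, 44.8, -11.4, 4.7]
[0.0136, 0.0369, -0.0074, 14.9, -11.9, 1.5]
```

Call:
{"api": "move_arm", "payload": {"rows": [[[0,0.02,-0.015,4,-3,0],[0.007,0.03,-0.012,9,-7,1],[0.014,0.037,-0.007,14.9,-11.9,1.5],[0.02,0.045,0.012,23,-11.8,2.5],[0.026,0.052,0.028,31,-11.6,3.3],[0.03,0.056,0.037,38,-11.5,4],[0.034,0.059,0.043,44.8,-11.4,4.7],[0.034,0.059,0.043,44.8,-11.4,4.7],[0.034,0.059,0.043,44.8,-11.4,4.7]]]}}

```text
time: 24.05
tool_pos: [573.8, -338.6, 222.5]
tcp_rot: [180.0, -0.1, 90.1]
ft_force: [-0.1, -0.0, -3.5]
finger_gap: 12.7
```

Run:
```python
from p import *
print(after([.034,.059,.043,44.8,-11.4,4.7])[0])
from h import *
snap('wrist','w17.png');s=snap('scene','s17.png')
p,R=load()
P,Q=T([600,18,240],0);print(row(p,R,P,Q))
P,Q=T([463.4,347.3,165],0);print(row(p,R,P,Q))
```

```text
[ 572.99614001 -339.59388976  224.21570817]
[0.3576, 0.0267, -0.0049, 0.0, 0.0, -0.0]
[0.6868, -0.1102, 0.0699, 0.0, 0.0, -0.0]
```

View pics/w17.png

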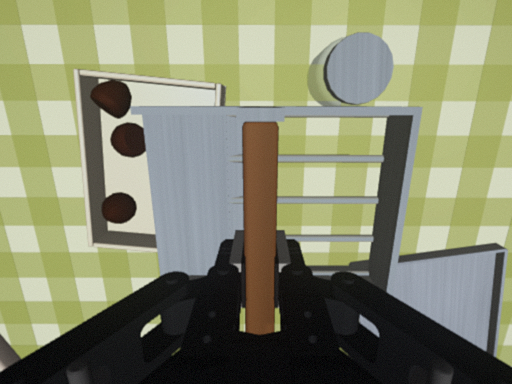

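View pics/s17.png

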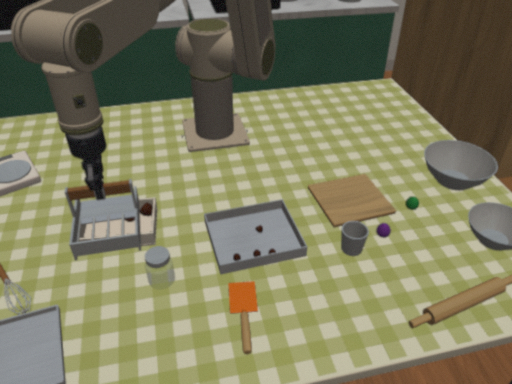

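All three larges are in the dish (wrist 110,97; 130,140; 118,207) and the sieve is empty. Returning it to the board.

Call:
{"api": "move_arm", "payload": {"rows": [[[0.01,0.001,0,0,0,0],[0.035,0.003,-0.001,0,0,0],[0.07,0.005,-0.001,0,0,0],[0.11,0.008,-0.002,0,0,0],[0.15,0.011,-0.002,0,0,0],[0.19,0.014,-0.003,0,0,0],[0.23,0.017,-0.003,0,0,0],[0.27,0.02,-0.004,0,0,0],[0.31,0.02,-0.005,0,0,0],[0.35,0.015,-0.005,0,0,0],[0.39,0.003,-0.005,0,0,0],[0.43,-0.012,-0.005,0,0,0],[0.47,-0.028,-0.003,0,0,0],[0.51,-0.044,0,0,0,0],[0.55,-0.06,0.004,0,0,0],[0.59,-0.076,0.01,0,0,0],[0.63,-0.09,0.025,0,0,0],[0.66,-0.101,0.045,0,0,0],[0.68,-0.108,0.062,0,0,0],[0.687,-0.11,0.07,0,0,0]]]}}

```text
time: 26.15
tool_pos: [461.4, 348.6, 153.0]
tcp_rot: [-180.0, -0.0, 90.0]
ft_force: [-0.1, -0.0, -2.9]
finger_gap: 12.5
```

Run:
```python
from p import *
print(after([.687,-.11,.07,0,0,0]))
from h import *
snap('wrist','w18.png');s=snap('scene','s18.png');print(sensors.sense()['tool_pos'],sensors.sense()['tcp_rot'])
```

```text
(array([463.62344468, 347.47018279, 153.86250129]), Rotation.from_matrix(array([[ 8.53863634e-04,  9.99999467e-01,  5.80595912e-04],
                            [ 9.99999547e-01, -8.53618905e-04, -4.21630881e-04],
                            [-4.21135049e-04,  5.80955665e-04, -9.99999743e-01]])))
[462.26468951 347.29703002 153.18498954] [-1.79970970e+02  3.21068969e-02  8.99921357e+01]
```

View pics/w18.png

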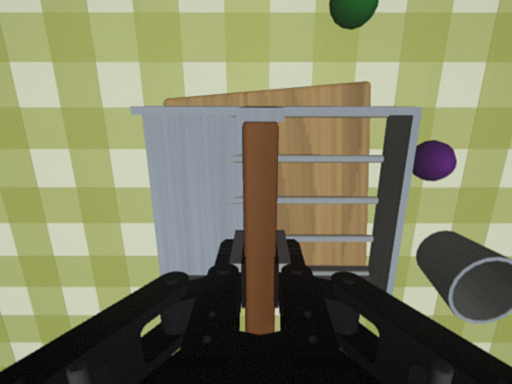

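Call:
{"api": "move_arm", "payload": {"rows": [[[-0.003,0,0.006,0,0,0],[-0.006,0,0.016,0,0,0],[-0.008,0,0.026,0,0,0],[-0.008,0,0.032,0,0,0],[-0.008,0,0.035,0,0,0],[-0.008,0,0.037,0,0,0],[-0.008,0,0.038,0,0,0],[-0.008,0,0.039,0,0,0],[-0.008,0,0.04,0,0,0],[-0.008,0,0.04,0,0,0],[-0.008,0,0.04,0,0,0]]]}}

```text
time: 27.35
tool_pos: [463.9, 339.7, 114.8]
tcp_rot: [179.9, -0.0, 90.0]
ft_force: [-1.6, -2.0, 5.0]
finger_gap: 12.8
```

The force reads +5 N upward, so it is resting on the board. Releasing and retreating.

Call:
{"api": "move_arm", "payload": {"rows": [[[0,0,0,0,0,0],[0,0,0,0,0,0],[0,0,0,0,0,0],[0,0,0,0,0,0],[0,0,0,0,0,0],[0,0,0,0,0,0],[0,0,0,0,0,0],[0,0,0,0,0,0]]], "grip": 1}}

```text
time: 28.15
tool_pos: [463.6, 339.5, 113.8]
tcp_rot: [180.0, 0.0, 90.0]
ft_force: [0.7, 0.1, 0.8]
finger_gap: 85.5
```

Call:
{"api": "move_arm", "payload": {"rows": [[[0,0,-0.01,0,0,0],[0,0,-0.03,0,0,0],[0,0,-0.06,0,0,0],[0,0,-0.1,0,0,0],[0,0,-0.14,0,0,0],[-0.05,0,-0.15,0,0,0],[-0.1,0,-0.15,0,0,0],[-0.15,0,-0.15,0,0,0],[-0.2,0,-0.15,0,0,0],[-0.2,0,-0.15,0,0,0]]]}}

```text
time: 29.15
tool_pos: [463.7, 134.4, 265.1]
tcp_rot: [179.9, 0.1, 89.6]
ft_force: [0.3, -0.5, 0.2]
finger_gap: 85.6
```

Run:
```python
from h import *
snap('top','t19.png');s=snap('scene','s19.png')
t=cv2.imread('pics/t19.png');cv2.imwrite('pics/t19c.png',cv2.resize(t[120:240,130:410],None,fx=2.8,fy=2.8,interpolation=cv2.INTER_CUBIC))
a=cv2.imread('pics/top0.png')
print(np.argwhere(cv2.absdiff(a,t)[130:156,184:204].max(2)>40).shape,np.argwhere(cv2.absdiff(a,t)[134:156,328:350].max(2)>40).shape)
```

```text
(0, 2) (0, 2)
```

View pics/t19c.png

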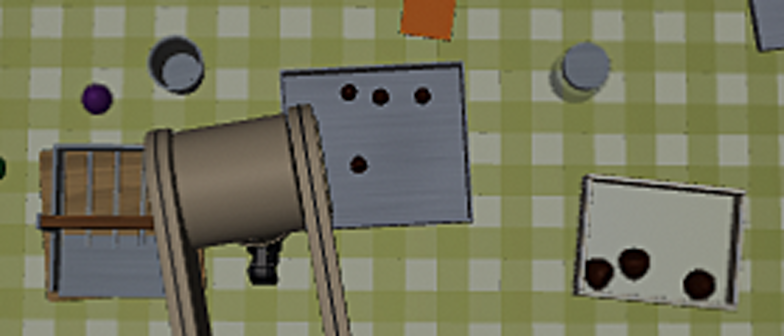

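View pics/s19.png

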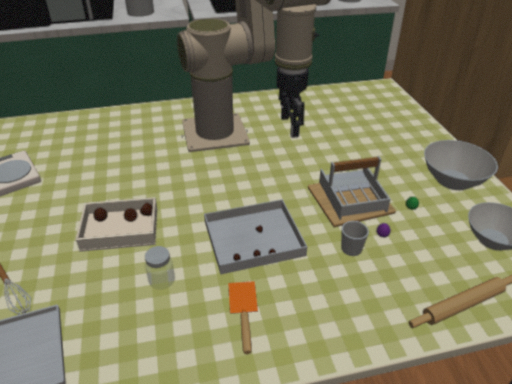

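The final pictures show four smalls in the tray, three larges in the dish and the empty sieve upright on the board. The cup and jar pixels are unchanged. Handing in.

```bash
python3 -c "
from bench import hand_in;print(hand_in())"
```

```text
the job is handed in; nothing more can be done
None
```

The job is done and handed in, at about 29 s of the 72 s allowed. I carried the sieve over the tray, and tilting it back with a short shake dropped all four small chestnuts through. I then tipped the three large ones over the lip into the dish. The third large one lodged against the side wall and needed several jolts and a 12° sideways roll to free it. I put the empty sieve back on the board about 8 mm from where it started and let go.

The last top and scene pictures show:
- **Chestnuts:** four small ones in the tray, three large ones in the dish, and none spilled beside either.
- **Sieve:** empty and upright on the board, with the gripper clear of it.
- **Cup and jar:** no change in the top picture compared with the start.

No check failed or disagreed in the last pictures. In the last top picture the arm covers part of the sieve, so its position is confirmed mainly from the scene view.

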